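Prise up the press-fit lid of an ink tin evenly with a wedge

ROBOT

A 6-joint arm with a two-finger parallel gripper is mounted at the origin on the work surface. World frame = base frame: x ahead of the robot, y to its left, z up, the work surface at z = 0. Lengths are in mm, angles in rad, forces in N, time in s.
With the tool pointing down it reaches from about 350 to 775 mm from the base axis. Payload 7.3 kg.
Tool frame: the origin (TCP) lies between the finger pads; the fingertips stand bot.tips_ahead ahead of it and the grasp point (between the pads) lies 6 mm ahead of it (bot.tips_ahead is the distance from the TCP to the fingertips, in mm); z points along the fingers, y is the line along which they close (so a half turn about z gives the same grasp; the last joint's range is limited). The gripper opens to 92 mm and grips with 3 to 60 N. Pads are 19 mm wide; open, the fingers measure 130 mm over their backs; the gripper's body (75 mm by 190 mm) begins 47 mm behind the grasp point.
Start: joints at [1.072, 0.342, 1.524, -0, 1.275, -0.146], TCP at [181.387, 492.688, 251.741] pointing down, gripper open.
Joint ranges: [-2.53, 2.53], [-0.77, 2.02], [0.04, 2.7], [-1, 4.14], [0.28, 2.66], [-3.11, 3.11]. Speed limits (rad/s): [2.57, 2.57, 3.14, 3.14, 3.14, 3.14].

INTERFACE

Orientations are given as [roll, pitch, yaw] about the fixed x, y, z axes, in that order (R = Rz(yaw) Ry(pitch) Rx(roll)).
In Python, from plant import bot gives the robot as it stands. The module is installed in compiled form; this text tells all that it offers.
- The arm moves only by the tool step_arm, never from a script. Its argument "targets" is one flat list of numbers, 7 for each row, row after row: the opening, from 0 (shut) to 1 (fully open), then the shift along the tool's x, y, z each as a share of 100 mm, from -1 to 1, then the turn, a rotation vector about the tool's x, y, z each as a share of pi/4 rad, from -1 to 1. A call has 1 to 20 rows; each row is the pose to reach, as a shift and turn from the pose commanded when the call began, along the tool's axes at that moment; what a row does not reach only later rows make up. A row lasts 1/8 s, in which the tool goes at most 62.5 mm and 10.7 degrees, less where a joint would pass 70% of its speed; a pose out of reach is approached as far as the arm can. A call with a number of a shift or a turn outside -1 to 1 is refused whole. A call with a gripper value outside its range is refused whole. The fingers move at their own pace and stop on an object; the grip force is fixed at half the most. Time passes only in rows, so rows that repeat a pose let the fingers close. It gives the time, the measured TCP pose, the force, the opening and the grip force at its end, in the units of the state.
- bot.get_obs(): the state, without advancing time (a new reading comes with each control period).
- bot.capture(name): name is "scene" or "top" or "wrist"; returns (picture, depth): 480x640x3 uint8, blue, green, red; 480x640 float32, mm along the optical axis (not along the pixel's ray), 0 where there is no reading.
- bot.camera_info(name): a dict with "fx", "fy", "cx", "cy" (pixels), "camera_from_world" (4x4, takes a point from world to camera coordinates); the wrist camera has in their place "hand_eye" (4x4, takes a point from camera to tool coordinates, whose origin is the TCP and whose axes are the flange's). Camera axes: x right, y down, z forward; pixel columns grow to the right and rows downward; lengths in mm; the calibration is good to about 2 mm. A picture is of the moment at which its call begins: read the wrist's pose just before it. camera_info takes no time and is no camera call.
- bot.close_job(): hands the job in; it is judged then, once.
The state is a dict: "time": time; "joint_positions": joint angles; "dq": joint speeds; "tau": joint torques, N m; "tool_pos": TCP position; "tcp_rot": TCP orientation; "contact_force": force on the tool from outside, world axes, zero at the start; "moment": the same for the moment, N m; "grip_width": finger opening in mm; "finger_force": force on a finger pad.
Only numpy, scipy, OpenCV 4.12 (cv2) and the standard library are available. Lean on these libraries where they do the work, as an engineer would, in place of code of your own. Each camera call takes 0.05 s, during which the arm holds its last target. There are 200 camera calls.

TASK

Prise the press-fit lid of the big ink tin up evenly with the wedge: work the blade in over the tin's rim and under the lid's lip from one side, then from the opposite side, by turns and a few millimetres at a time, so that the lid never leans more than 3 degrees. Stop when it stands 5 to 10 mm above its seat all round, level to about a degree and still sitting in the tin's mouth. Then lay the wedge gently down flat on the ink slab; keep the gripper off the lid and leave the brayer, small tin and cup where they are.

Things in the scene. Friction and masses are not known exactly. Their poses are not given: they have to be found in the camera images.
- tin: The big squat ink tin: black with a paper band, bare steel top, held upright and immovable in a collar screwed to the bench; 178 mm across the body, 124 mm high to its rolled rim. Round about its vertical axis, so its yaw means nothing. Origin: centre of its base, z up.
- tin_mouth (a point): On the tin's axis, 115 mm above its base: level of the flat steel ring on which the lid sits. From the axis outwards: mouth, radius 65 mm; the ring, 65 to 85 mm, at this height; the tin's rolled rim, a round bead 6 mm thick centred at radius 88.5 mm, its top 9 mm above the ring. The blade goes in over this rim, which is also the fulcrum for levering.
- lid: The round press-fit steel lid, 153 mm across, 110 g, pushed fully home in the tin at the start. Below its origin a plug 127 mm across and 18 mm deep, gripped by the springy mouth: friction holds the lid at any height and lean it is left in. Prising up an edge takes roughly 10 to 20 N there; the far edge stays put or sinks a little. z is the lid's axis: its angle to vertical is the lean.
- lid_center (a point): The lid's origin: on its axis, level with its seat; at tin_mouth when fully home, so its height above that point is the rise. Above it: a shoulder of radius 68 mm from 0 to 3.5 mm; then the lip, its underside flat from radius 68 to 71 mm at 3.5 mm, then flaring up to radius 76.5 mm at 10.5 mm; its top edge is at 13 mm.
- wedge_grip (a point): The wedge: steel prising blade with a wooden handle, 170 mm long, 160 g, lying flat on the ink slab. Point: centre of the handle, which is 100 mm long, 26 wide, 26 high. x runs from handle to blade, z is normal to the blade (up as it lies). The blade starts 55 mm ahead of this point, is 60 mm long, 24 wide, and tapers evenly on both faces from 9 mm to 1.8 mm thick at the tip.
- wedge_tip (a point): Middle of the wedge's tip edge, 115 mm ahead of wedge_grip along its x; same axes. With the lid home the tip enters the seam sloping down inwards by about 30 degrees and stops at the lid's shoulder, 20 mm inside the rim's bead; lowering the handle by 20 to 30 degrees then rocks the blade on the rim and lifts that edge of the lid by 5 to 8 mm.
- wedge: The same wedge; its own origin lies where the blade begins, at the level of the handle's underside: 55 mm ahead of wedge_grip and 13 mm below it.
- slab: The ink slab, pale stone with dried ink smears, fixed on the bench, 250 (x) by 190 (y) by 12 mm. Origin: centre of its underside. It lies left or right of the tin; a cardboard pad of the same size lies on the other side.
- brayer: Ink roller with a wooden handle, about 210 mm long, roller 110 mm wide and 40 mm high, lying on the cardboard pad. Origin: underside of its frame, between roller and handle. Leave it alone.
- small_tin: Small black ink tin, 84 mm across, 60 mm high, on the bench beyond the big tin. Origin: centre of its base. Leave it alone.
- cup: White cup, 76 mm across, 90 mm high, on the bench beyond the big tin. Origin: centre of its base. Leave it alone.
There are look-alikes about, which are no part of the job. Leave any turquoise look-alike of the wedge alone.

How it is judged (in metres and radians):
On the way, in this order (a step that is already met when the one before it is completed fails the run):
1. the wedge bites under the lip: the lid starts to rise (1 mm at its centre) with the wedge bearing on it (z of lid_center in the frame of tin_mouth above 0.001 m and contact force between wedge and lid above 0.5 N), for 0.05 s.
2. the lid stands 5 mm above its seat at its centre and leans less than 1.7 degrees (z of lid_center in the frame of tin_mouth above 0.005 m and angle between the z axis of lid and the z axis of tin, either way round below 0.03 rad), for 0.2 s.
At the end, for the whole second after the job is handed in: The lid's centre is 5 to 12.5 mm above its seat, within 4 mm of the tin's axis, the lid leaning less than 1.7 degrees; the wedge lies flat on the ink slab, its handle's centre within the slab's outline, resting on it; lid and wedge at rest (all of step 2 and z of lid_center in the frame of tin_mouth below 0.0125 m and horizontal distance between lid_center and tin_mouth below 0.004 m and x of wedge_grip in the frame of slab between -0.125 and 0.125 m and y of wedge_grip in the frame of slab between -0.095 and 0.095 m and height (world z) of wedge_grip below 0.032 m and height (world z) of wedge_tip below 0.04 m and contact force between wedge and slab above 0.3 N and linear speed of wedge below 0.02 m/s and linear speed of lid below 0.01 m/s); the robot touches nothing.
It fails at once if the lid leans more than 3.2 degrees in the tin (angle between the z axis of lid and the z axis of tin, either way round above 0.056 rad).
It fails at once if the fingers or the arm press on the lid (more than 3 N) (contact force between any of the fingers, the arm and lid above 3 N).
It fails at once if the brayer, the small tin or the cup is moved more than 20 mm (distance of any of brayer, small_tin, cup from where it was at the start of the episode above 0.02 m).
It fails at once if the wedge is dropped or slammed onto the slab (comes down to it, handle lower than 80 mm, faster than 0.8 m/s) (linear speed of wedge above 0.8 m/s and height (world z) of wedge_grip below 0.08 m).
It also fails if it takes over 72 s, if anything falls off the work surface, if the arm or the gripper's body presses on something with over 40 N, if the wrist force passes 120 N, or if a joint passes its speed limit or range.

## Working session

There is one attempt and no reset: what is moved stays moved. The work goes in short steps, Python scripts to look and compute and a tool call to move; the robot and the scene stay as the last step left them, time stands still between calls to the robot, and variables do not carry over. Pictures are saved under pics/ and viewed, at most 10 in all, crops included, and the job is handed in when it is done.

Besides the shell and the picture viewer there is one more tool, called after "Emit:" in YAML: its name, and indented under it one key for each argument. step_arm: Moves the arm, as the interface text tells. Shift numbers are shares of 100 mm and turn numbers shares of pi/4 rad, none past 1 either way. Its arguments: {"type":"object","properties":{"targets":{"type":"array"}},"required":["targets"]}

```bash
mkdir -p pics; ls
python3 - <<'E'
from plant import bot
import cv2,numpy as np
print(bot.get_obs(), bot.tips_ahead)
for n in ("top","scene"):
    p,d=bot.capture(n); cv2.imwrite(f"pics/{n}0.png",p); np.save(f"{n}0.npy",d); i=bot.camera_info(n)
    print(n,{k:np.round(v,3).tolist() for k,v in i.items()})
E
```

```text
pics
{'time': 0.0, 'joint_positions': array([ 1.07201540e+00,  3.42700830e-01,  1.52504124e+00, -1.11683703e-05,
        1.27537810e+00, -1.45985263e-01]), 'dq': array([ 2.63911173e-04,  1.57471693e-04,  1.83909179e-03, -2.95180641e-04,
       -7.90833652e-04,  2.87658538e-05]), 'tau': array([ 1.43745830e-03, -4.31231368e+01, -2.44228417e+01,  7.18742958e-02,
        5.57643129e-02, -1.11974286e-04]), 'tool_pos': array([181.19279819, 492.34171287, 251.0478372 ]), 'tcp_rot': array([-3.14007983e+00, -2.11638440e-04,  2.78880009e+00]), 'contact_force': array([-0.53049511, -0.44426346, -0.13919326]), 'moment': array([ 0.0663324 , -0.05938838,  0.053026  ]), 'finger_force': 0.0, 'grip_width': 91.75058623323842} 25.0
top {'fx': 598.271, 'fy': 598.271, 'cx': 313.837, 'cy': 238.856, 'camera_from_world': [[-0.003, -1.0, -0.001, 55.788], [-0.997, 0.003, -0.078, 556.923], [0.078, 0.001, -0.997, 1308.319], [0.0, 0.0, 0.0, 1.0]]}
scene {'fx': 599.788, 'fy': 599.788, 'cx': 324.972, 'cy': 235.628, 'camera_from_world': [[-0.819, 0.573, -0.017, 436.021], [0.447, 0.62, -0.645, -223.27], [-0.359, -0.535, -0.764, 1412.186], [0.0, 0.0, 0.0, 1.0]]}
```

View pics/top0.png

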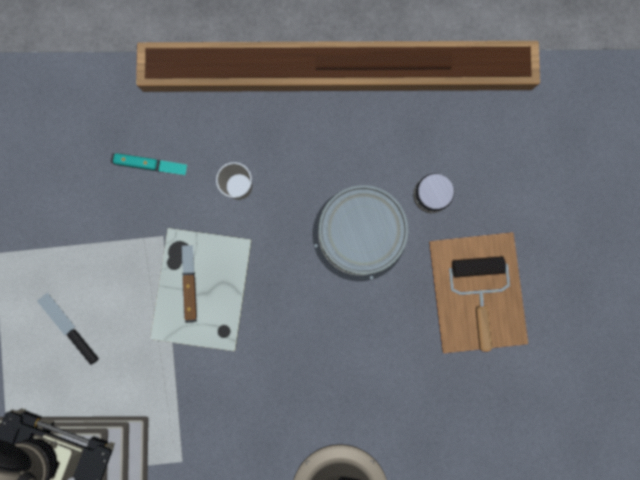

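View pics/scene0.png

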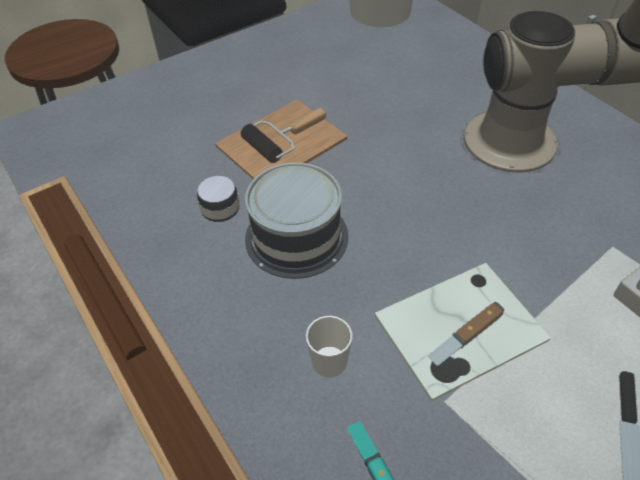

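The top view shows the big tin at (363,231). The wedge is on the slab with its handle at about (190,299) and tip at about (187,250). The cup is at (234,180), the small tin at (435,192) and the brayer at (480,290). In the scene view, the lid is fully home.

```bash
cat > h.py <<'E'
import numpy as np, cv2
from scipy.spatial.transform import Rotation as R
from plant import bot
def cloud(name,d,T=None):
    i=bot.camera_info(name); v,u=np.indices(d.shape)
    P=np.stack([(u-i["cx"])/i["fx"]*d,(v-i["cy"])/i["fy"]*d,d],-1)
    if T is None:
        T=np.linalg.inv(i["camera_from_world"])
    else: T=T@i["hand_eye"]
    return P@T[:3,:3].T+T[:3,3]
def pose(o):
    T=np.eye(4);T[:3,:3]=R.from_euler('xyz',o["tcp_rot"]).as_matrix();T[:3,3]=o["tool_pos"];return T
def wedge_tool(th,s):   # wedge heading th, sloping down by s (rad) -> tool rotation
    x=np.array([np.cos(th)*np.cos(s),np.sin(th)*np.cos(s),-np.sin(s)]);y=np.array([-np.sin(th),np.cos(th),0]);z=np.cross(x,y)
    return np.stack([-x,y,-z],1)
def delta(T0,p,Rm):
    d=T0[:3,:3].T@(np.asarray(p)-T0[:3,3])/100
    r=R.from_matrix(T0[:3,:3].T@Rm).as_rotvec()/(np.pi/4)
    return np.round(np.r_[d,r],3)
def circ(p):
    A=np.c_[2*p,np.ones(len(p))];s=np.linalg.lstsq(A,(p**2).sum(1),rcond=None)[0];return s[:2],np.sqrt(s[2]+s[:2]@s[:2])
E
python3 - <<'E'
from h import *
d=np.load("top0.npy");W=cloud("top",d)
# tin: high points
m=(W[...,2]>110)&(W[...,2]<140)&(abs(W[...,0]-565)<120)&(abs(W[...,1]+43)<120)
p=W[m];print("tin z pct",np.percentile(p[:,2],[5,25,50,75,95]))
c,r=cv2.minEnclosingCircle(p[:,:2].astype(np.float32));print("tin",c,r,p[:,:2].mean(0))
m=(abs(W[...,0]-470)<110)&(abs(W[...,1]-260)<80)&(d>0)
m2=m&(W[...,2]>24)&(W[...,2]<50);p=W[m2]
print("handle",len(p),cv2.minAreaRect(p[:,:2].astype(np.float32)),np.median(p[:,2]))
s=W[m&(abs(W[...,2]-12)<4)];print("slab",cv2.minAreaRect(s[:,:2].astype(np.float32)),np.median(s[:,2]))
for u,v in((187,250),(190,321),(190,275)): print(u,v,W[v,u])
E
```

```text
tin z pct [113.26867059 117.35097329 119.76745526 122.24455909 126.78798365]
tin (570.046630859375, -46.73729705810547) 91.67859649658203 [569.78683432 -46.77727058]
handle 757 ((459.63104248046875, 328.8138122558594), (169.41578674316406, 25.309919357299805), 2.2664642333984375) 34.59348773641341
slab ((467.47137451171875, 269.7196960449219), (142.92852783203125, 216.1714630126953), 89.09556579589844) 11.388184660544539
187 250 [532.69272182 334.61180131  27.99471207]
190 321 [ 453.34698184   52.79970169 1347.83623152]
190 275 [477.31653196 325.06263558  38.4751937 ]
```

```bash
cat >> h.py <<'E'
def cmd():
    try: return np.load("cmd.npy")
    except OSError:
        T=np.eye(4);T[:3,:3]=R.from_euler('xyz',[np.pi,0,2.789]).as_matrix();T[:3,3]=[181.387,492.688,251.741];return T
def plan(calls):  # each call: list of (opening,p,Rm,repeats); prints numbers, tracks the commanded pose
    T=cmd()
    for c in calls:
        print("CALL",end=" ");n=0
        for g,p,Rm,k in c:
            x=delta(T,p,Rm); n+=k; print(f"x{k}:",[g]+x.tolist(),"" if abs(x).max()<=1 else "!!!TOO FAR",end=" ")
        N=np.eye(4);N[:3,:3]=T[:3,:3]@R.from_rotvec(x[3:]*np.pi/4).as_matrix();N[:3,3]=T[:3,3]+T[:3,:3]@x[:3]*100
        T=N; print(" rows",n)
    np.save("cmd.npy",T)
E
python3 - <<'E'
from h import *
a=np.array([181.4,492.7,251.7]);b=np.array([440,328,190]);Rm=wedge_tool(.04,0)
plan([[(1,a+(b-a)*f,Rm,3)] for f in (1/3,2/3)]+[[(1,b,Rm,4)]])
E
```

```text
CALL x3: [1, -0.999, -0.217, 0.206, 0.0, 0.0, -0.5]   rows 3
CALL x3: [1, -0.839, -0.583, 0.206, 0.0, 0.0, 0.0]   rows 3
CALL x4: [1, -0.839, -0.583, 0.205, 0.0, 0.0, 0.0]   rows 4
```

Emit:
step_arm:
  targets: [1,-0.999,-0.217,0.206,0,0,-0.5,1,-0.999,-0.217,0.206,0,0,-0.5,1,-0.999,-0.217,0.206,0,0,-0.5]

```text
time: 0.48
tool_pos: [269.6, 435.8, 230.0]
tcp_rot: [-3.139, -0.001, -3.102]
contact_force: [-1.2, -0.1, 1.0]
grip_width: 91.3
finger_force: 0.0
```

Emit:
step_arm:
  targets: [1,-0.839,-0.583,0.206,0,0,0,1,-0.839,-0.583,0.206,0,0,0,1,-0.839,-0.583,0.206,0,0,0]

```text
time: 0.85
tool_pos: [355.4, 381.2, 209.4]
tcp_rot: [-3.14, -0.001, -3.106]
contact_force: [-0.7, 0.2, -0.4]
grip_width: 91.7
finger_force: 0.0
```

Emit:
step_arm:
  targets: [1,-0.839,-0.583,0.205,0,0,0,1,-0.839,-0.583,0.205,0,0,0,1,-0.839,-0.583,0.205,0,0,0,1,-0.839,-0.583,0.205,0,0,0]

```text
time: 1.35
tool_pos: [439.0, 328.6, 190.0]
tcp_rot: [3.141, -0.001, -3.101]
contact_force: [-0.8, -0.5, 0.3]
grip_width: 91.8
finger_force: 0.0
```

Run:
```python
from h import *
o=bot.get_obs();T=pose(o);p,d=bot.capture("wrist");print(o["tool_pos"],o["tcp_rot"],o["joint_positions"],cmd()[:3,3])
cv2.imwrite("pics/w1.png",p);W=cloud("wrist",d,T);np.save("w1.npy",W)
m=(d>0)&(W[...,2]>20)&(W[...,2]<50);q=W[m]
print(len(q),np.median(q[:,2]),cv2.minAreaRect(q[:,:2].astype(np.float32)))
```

```text
[439.01831964 328.62651968 189.99364229] [ 3.14133362e+00 -8.72664167e-04 -3.10143305e+00] [ 5.02464970e-01  4.40502408e-01  1.55169200e+00  6.80399501e-04
  1.15006386e+00 -1.10876895e+00] [439.9877178  328.04611249 190.041     ]
5516 36.69458196233467 ((382.4193115234375, 427.2547607421875), (132.03924560546875, 320.0195007324219), 32.49340057373047)
```

View pics/w1.png

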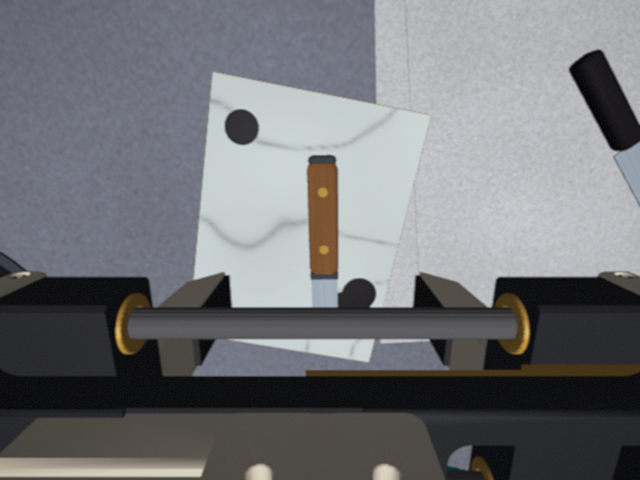

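The wrist view shows the handle from (322,157) at the tail to (324,278) at the blade end, about 30 px wide and centred at u≈323. It lies clear on the slab.

Run:
```python
from h import *
W=np.load("w1.npy")
z=W[...,2]
for v in (165,190,215,240,265):
    r=[u for u in range(300,350) if 30<z[v,u]<45]; print(v,r[0],r[-1],np.median(W[v,r],axis=0))
i=bot.camera_info("wrist");T=pose(bot.get_obs())@i["hand_eye"]
for u,v in((322,156),(324,278),(323,217)):
    r=T[:3,:3]@[(u-i["cx"])/i["fx"],(v-i["cy"])/i["fy"],1];print(T[:3,3]+r*(36-T[2,3])/r[2])
```

```text
165 308 335 [382.62493077 325.08229374  36.69624806]
190 307 337 [402.94027343 326.70505375  38.06631024]
215 308 337 [424.1830379  327.56014139  38.16206251]
240 309 337 [446.27260533 328.87574315  38.04420022]
265 309 337 [469.32994838 329.76574489  37.96473042]
[375.4186079  325.39712666  36.        ]
[482.39085642 331.51209375  36.        ]
[426.33725343 328.30784272  36.        ]
```

Run:
```python
from h import *
Rm=wedge_tool(.054,0)
plan([[(1,[426.5,327.5,110],Rm,4)],[(1,[426.5,327.5,41],Rm,5),(0,[426.5,327.5,41],Rm,8)]])
```

```text
CALL x4: [1, 0.135, -0.0, 0.8, 0.0, 0.0, -0.018]   rows 4
CALL x5: [1, -0.0, -0.0, 0.69, 0.0, 0.0, 0.0]  x8: [0, -0.0, -0.0, 0.69, 0.0, 0.0, 0.0]   rows 13
```

Emit:
step_arm:
  targets: [1,0.135,0,0.8,0,0,-0.018,1,0.135,0,0.8,0,0,-0.018,1,0.135,0,0.8,0,0,-0.018]

```text
time: 1.78
tool_pos: [424.6, 328.0, 109.2]
tcp_rot: [-3.141, -0.003, -3.086]
contact_force: [-0.3, 0.1, -0.4]
grip_width: 91.5
finger_force: 0.0
```

Emit:
step_arm:
  targets: [1,0,0,0.4,0,0,0,1,0,0,0.6,0,0,0,1,0,0,0.69,0,0,0,1,0,0,0.69,0,0,0,1,0,0,0.69,0,0,0,0,0,0,0.69,0,0,0,0,0,0,0.69,0,0,0,0,0,0,0.69,0,0,0,0,0,0,0.69,0,0,0,0,0,0,0.69,0,0,0,0,0,0,0.69,0,0,0,0,0,0,0.69,0,0,0]

```text
time: 3.28
tool_pos: [426.5, 327.5, 41.0]
tcp_rot: [3.142, 0.0, -3.087]
contact_force: [-0.0, 0.7, -0.0]
grip_width: 26.4
finger_force: 0.8
```

Run:
```python
from h import *
o=bot.get_obs();print(o["joint_positions"],o["tool_pos"],o["tcp_rot"],cmd()[:3,3])
```

```text
[ 5.12262672e-01  6.22447785e-01  1.72857597e+00  7.26737065e-05
  7.90535879e-01 -1.11268262e+00] [426.45617329 327.47888944  41.00682249] [ 3.14153173e+00  6.76757108e-06 -3.08749481e+00] [426.4985739  327.50482085  41.041     ]
```

```bash
cat >> h.py <<'E'
C=np.array([570.,-46.8]); L=115.; H=16.
def tcp(th,s,r,z):  # th,s in deg; wedge tip at radius r on the tin, z above the ring; returns TCP position and rotation
    Rm=wedge_tool(np.radians(th),np.radians(s)); u=np.array([np.cos(np.radians(th)),np.sin(np.radians(th))])
    return np.r_[C-u*r,115+z]+L*Rm[:,0]-H*Rm[:,2], Rm
def tip():  # measured tip: radius along heading, lateral, z above ring, slope deg
    T=pose(bot.get_obs()); p=T[:3,3]-L*T[:3,0]+H*T[:3,2]; x=-T[:3,0]; th=np.arctan2(x[1],x[0]); u=np.array([np.cos(th),np.sin(th)])
    d=p[:2]-C; return np.round([-(d@u), d@[-u[1],u[0]], p[2]-115, np.degrees(-np.arcsin(x[2])), np.degrees(th)],2)
E
python3 - <<'E'
from h import *
a=cmd()[:3,3];pa=a+[0,0,95]
pb,Rb=tcp(-50,30,100,27)
m1=pa+(pb-pa)*.35+[0,0,20];m2=pa+(pb-pa)*.68+[0,0,20]
print(pb)
plan([[(0,pa,wedge_tool(.054,0),3)],[(0,m1,wedge_tool(np.radians(-20),np.radians(5)),5)],[(0,m2,wedge_tool(np.radians(-50),np.radians(10)),5)],[(0,pb,Rb,6)]])
E
```

```text
[446.846444    99.96869281 213.35640646]
CALL x3: [0, -0.0, 0.0, -0.95, 0.0, 0.0, 0.0]   rows 3
CALL x5: [0, -0.028, -0.799, -0.471, -0.022, 0.11, 0.513]   rows 5
CALL x5: [0, -0.296, -0.683, -0.281, -0.088, 0.108, 0.661]   rows 5
CALL x6: [0, -0.582, -0.418, -0.151, 0.0, 0.445, 0.0]   rows 6
```

Emit:
step_arm:
  targets: [0,0,0,0,0,0,0,0,0,0,0,0,0,0,0,0,0,0,0,0,0,0,0,0,-0.3,0,0,0,0,0,0,-0.7,0,0,0,0,0,0,-0.95,0,0,0,0,0,0,-0.95,0,0,0]

```text
time: 4.15
tool_pos: [427.3, 327.9, 137.6]
tcp_rot: [3.14, 0.003, -3.088]
contact_force: [0.1, 0.7, -1.6]
grip_width: 25.8
finger_force: 29.8
```

Emit:
step_arm:
  targets: [0,-0.028,-0.799,-0.471,-0.022,0.11,0.513,0,-0.028,-0.799,-0.471,-0.022,0.11,0.513,0,-0.028,-0.799,-0.471,-0.022,0.11,0.513,0,-0.028,-0.799,-0.471,-0.022,0.11,0.513]

```text
time: 4.65
tool_pos: [433.0, 248.0, 181.7]
tcp_rot: [-3.14, -0.089, 2.794]
contact_force: [-0.4, 0.3, -1.9]
grip_width: 26.2
finger_force: 29.8
```

Emit:
step_arm:
  targets: [0,-0.296,-0.683,-0.281,-0.088,0.108,0.661,0,-0.296,-0.683,-0.281,-0.088,0.108,0.661,0,-0.296,-0.683,-0.281,-0.088,0.108,0.661,0,-0.296,-0.683,-0.281,-0.088,0.108,0.661,0,-0.296,-0.683,-0.281,-0.088,0.108,0.661]

```text
time: 5.28
tool_pos: [439.8, 173.5, 207.9]
tcp_rot: [-3.141, -0.175, 2.274]
contact_force: [0.2, -0.1, -1.7]
grip_width: 25.6
finger_force: 29.8
```

Emit:
step_arm:
  targets: [0,-0.582,-0.418,-0.151,0,0.445,0,0,-0.582,-0.418,-0.151,0,0.445,0,0,-0.582,-0.418,-0.151,0,0.445,0,0,-0.582,-0.418,-0.151,0,0.445,0,0,-0.582,-0.418,-0.151,0,0.445,0]

```text
time: 5.9
tool_pos: [446.2, 101.3, 213.7]
tcp_rot: [3.14, -0.522, 2.272]
contact_force: [0.2, 0.3, -0.3]
grip_width: 26.0
finger_force: 29.8
```

Run:
```python
from h import *
o=bot.get_obs();print(o["time"],o["joint_positions"],tip(),o["contact_force"],o["grip_width"])
p,d=bot.capture("scene");np.save("s1.npy",d)
c=p[90:330,190:510];cv2.imwrite("pics/s1.png",cv2.resize(c,None,fx=2.5,fy=2.5,interpolation=cv2.INTER_CUBIC))
i=bot.camera_info("scene")
T=pose(o);q=np.r_[T[:3,3]-L*T[:3,0]+H*T[:3,2],1];g=i["camera_from_world"]@q
u=np.array([g[0]/g[2]*i["fx"]+i["cx"],g[1]/g[2]*i["fy"]+i["cy"]]);print("tip px in crop",(u-[190,90])*2.5)
```

```text
5.9 [-0.16151629  0.44299652  1.59504973  0.33164684  1.51798286 -0.95073221] [101.29   1.04  27.48  29.92 -49.8 ] [ 0.1623257   0.34268864 -0.25583207] 26.04279644515273
tip px in crop [388.45044242 269.49649069]
```

View pics/s1.png

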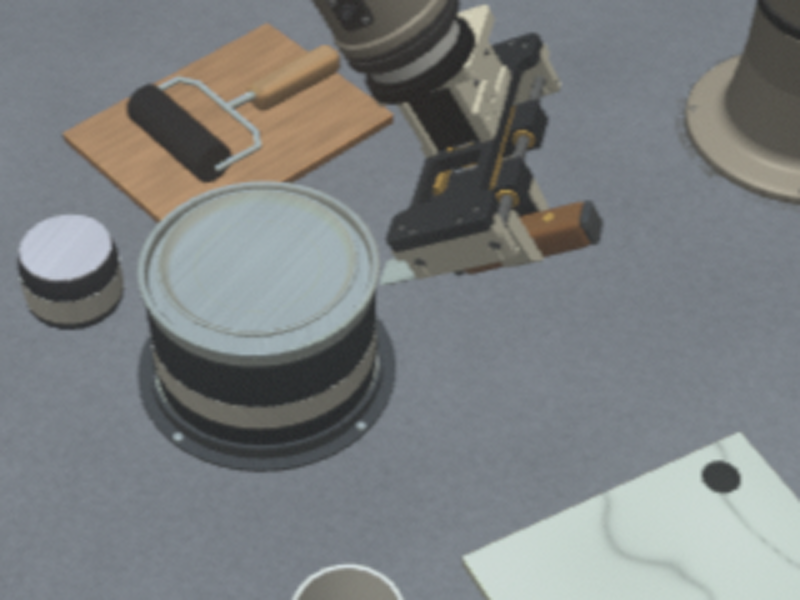

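The scene crop shows the blade's lower tip corner at about (382,284). The pose predicts (384,284), so the held wedge model is good. Next I go in along the 30° line.

Run:
```python
from h import *
f=lambda r,dz=0.5:(0,*tcp(-50,30,r,0.9+dz+(r-69)*np.tan(np.pi/6)))
plan([[(*f(97),4)],[(*f(86),2),(*f(80),2),(*f(77),4)],[(*f(73),2),(*f(71.5),4)]])
```

```text
CALL x4: [0, -0.073, 0.0, 0.066, 0.0, -0.0, 0.0]   rows 4
CALL x2: [0, -0.127, -0.0, 0.0, 0.0, -0.0, 0.0]  x2: [0, -0.197, -0.0, 0.0, 0.0, -0.0, 0.0]  x4: [0, -0.231, -0.0, 0.0, 0.0, -0.0, 0.0]   rows 8
CALL x2: [0, -0.047, -0.0, 0.0, 0.0, -0.0, 0.0]  x4: [0, -0.064, -0.0, 0.0, 0.0, -0.0, 0.0]   rows 6
```

Emit:
step_arm:
  targets: [0,-0.073,0,0.066,0,0,0,0,-0.073,0,0.066,0,0,0,0,-0.073,0,0.066,0,0,0,0,-0.073,0,0.066,0,0,0]

```text
time: 6.45
tool_pos: [448.7, 97.6, 204.0]
tcp_rot: [3.141, -0.524, 2.269]
contact_force: [0.3, -0.3, -1.4]
grip_width: 26.1
finger_force: 29.8
```

Emit:
step_arm:
  targets: [0,-0.06,0,0,0,0,0,0,-0.127,0,0,0,0,0,0,-0.17,0,0,0,0,0,0,-0.2,0,0,0,0,0,0,-0.231,0,0,0,0,0,0,-0.231,0,0,0,0,0,0,-0.231,0,0,0,0,0]

```text
time: 7.32
tool_pos: [461.5, 82.4, 192.4]
tcp_rot: [3.141, -0.524, 2.269]
contact_force: [-0.4, -0.2, -0.8]
grip_width: 26.0
finger_force: 29.8
```

Run:
```python
from h import *
o=bot.get_obs();print(tip(),o["contact_force"],o["moment"])
```

```text
[ 7.712e+01 -1.000e-02  6.060e+00  3.002e+01 -4.998e+01] [-0.37931824 -0.24487626 -0.77987496] [-0.34137121 -0.20361865  0.00845283]
```

Emit:
step_arm:
  targets: [0,-0.03,0,0,0,0,0,0,-0.047,0,0,0,0,0,0,-0.064,0,0,0,0,0,0,-0.064,0,0,0,0,0,0,-0.064,0,0,0,0,0]

```text
time: 7.95
tool_pos: [465.1, 78.1, 189.2]
tcp_rot: [3.141, -0.524, 2.269]
contact_force: [-0.1, -0.2, -0.5]
grip_width: 25.9
finger_force: 29.8
```

Run:
```python
from h import *
o=bot.get_obs();print(tip(),o["contact_force"],o["moment"])
```

```text
[ 7.149e+01 -3.000e-02  2.810e+00  3.001e+01 -4.999e+01] [-0.10720354 -0.18444999 -0.48281919] [-0.34507718 -0.25764386  0.00676352]
```

Emit:
step_arm:
  targets: [0,-0.01,0,0,0,0,0,0,-0.02,0,0,0,0,0,0,-0.03,0,0,0,0,0,0,-0.03,0,0,0,0,0]

```text
time: 8.45
tool_pos: [465.9, 77.1, 188.2]
tcp_rot: [3.141, -0.527, 2.27]
contact_force: [-4.2, 4.4, 3.9]
grip_width: 26.0
finger_force: 29.8
```

Run:
```python
from h import *
T=cmd();T[:3,3]+=T[:3,:3]@[-3,0,0];np.save("cmd.npy",T)
o=bot.get_obs();print(tip(),o["contact_force"],o["moment"])
```

```text
[ 7.045e+01  5.000e-02  1.560e+00  3.019e+01 -4.995e+01] [-4.16256277  4.44921646  3.88139826] [0.54868717 0.50578947 0.02627802]
```

```bash
cat >> h.py <<'E'
def rock(th,s,off=0,dz=0,rt=69.3):  # blade on the bead at slope s, tip at true radius rt; off: nominal minus true radius
    a=np.radians(s);n=np.array([-np.sin(a),np.cos(a)]);d=19.
    for _ in range(5):
        c=np.array([88.5,6])+n*(3.9+.06*d); d=(c[0]-rt)/np.cos(a)
    return tcp(th,s,rt+off,c[1]-d*np.sin(a)+dz)
def lidplane(d):
    W=cloud("top",d);m=(d>0)&(np.hypot(W[...,0]-C[0],W[...,1]-C[1])<62)&(abs(W[...,2]-125)<25);p=W[m]
    for _ in range(4):
        A=np.c_[p[:,:2]-C,np.ones(len(p))];k=np.linalg.lstsq(A,p[:,2],rcond=None)[0];e=p[:,2]-A@k;q=abs(e)<2.5*e.std();p=p[q]
    return k*[57.2958,57.2958,1],e.std(),len(p)
E
python3 - <<'E'
from h import *
print(lidplane(np.load("top0.npy")))
ks=[lidplane(bot.capture("top")[1]) for _ in range(3)]
for k in ks: print(k)
f=lambda s:(0,*rock(-50,s,2,.5))
plan([[(*f(28),1),(*f(25),1),(*f(22),1),(*f(19),1),(*f(17),4)]])
E
```

```text
(array([-1.22268546e-01, -4.08832524e-02,  1.19409304e+02]), np.float64(2.204872133329438), 2757)
(array([  1.93467072,   0.70198977, 121.30887886]), np.float64(2.1557735665711943), 152)
(array([  0.68658852,   0.63727462, 120.32437671]), np.float64(2.0254408667173824), 149)
(array([ -0.70768262,   2.0116639 , 119.02619277]), np.float64(2.0825821060192773), 150)
CALL x1: [0, 0.029, -0.0, 0.047, 0.0, -0.045, 0.0]  x1: [0, 0.039, -0.0, 0.098, 0.0, -0.111, 0.0]  x1: [0, 0.046, -0.0, 0.149, 0.0, -0.178, 0.0]  x1: [0, 0.05, -0.0, 0.201, 0.0, -0.245, 0.0]  x4: [0, 0.05, -0.0, 0.236, 0.0, -0.289, 0.0]   rows 8
```

Emit:
step_arm:
  targets: [0,0.029,0,0.047,0,-0.045,0,0,0.039,0,0.098,0,-0.111,0,0,0.046,0,0.149,0,-0.178,0,0,0.05,0,0.201,0,-0.245,0,0,0.05,0,0.236,0,-0.289,0,0,0.05,0,0.236,0,-0.289,0]

```text
time: 9.35
tool_pos: [456.5, 88.5, 169.9]
tcp_rot: [3.141, -0.296, 2.27]
contact_force: [0.5, -1.6, -1.1]
grip_width: 25.9
finger_force: 29.8
```

```bash
cat >> h.py <<'E'
def lid(th,n=3,name="scene"):  # rise of centre, of edges on the near (handle) and far side along heading th, lean deg, all against the start
    K=[]
    for d in [np.load(name+"0.npy")]+[bot.capture(name)[1] for _ in range(n)]:
        W=cloud(name,d);m=(d>0)&(np.hypot(W[...,0]-C[0],W[...,1]-C[1])<60)&(abs(W[...,2]-125)<15);p=W[m]
        for _ in range(4):
            A=np.c_[p[:,:2]-C,np.ones(len(p))];k=np.linalg.lstsq(A,p[:,2],rcond=None)[0];e=p[:,2]-A@k;p=p[abs(e)<2.5*e.std()]
        K.append(k)
    k=np.mean(K[1:],0)-K[0];u=np.array([np.cos(np.radians(th)),np.sin(np.radians(th))]);g=k[:2]@u*68
    return "rise %.2f near %.2f far %.2f lean %.2f deg n %d"%(k[2],k[2]-g,k[2]+g,np.degrees(np.hypot(*k[:2])),len(p))
def st(th):
    o=bot.get_obs();print("t",o["time"],"tip",tip(),"F",np.round(o["contact_force"],1),lid(th))
E
python3 -c "
from h import *
st(-50)"
```

```text
t 9.35 tip [ 71.3    0.23   6.05  16.97 -49.95] F [ 0.5 -1.6 -1.1] rise 1.51 near 3.05 far -0.03 lean 1.30 deg n 2207
```

Run:
```python
from h import *
f=lambda s,rt=69.3:(0,*rock(-50,s,2,.5,rt))
plan([[(*f(15),1),(*f(13.5),1),(*f(12),5)]])
```

```text
CALL x1: [0, 0.007, -0.0, 0.034, 0.0, -0.045, 0.0]  x1: [0, 0.011, -0.0, 0.059, 0.0, -0.078, 0.0]  x5: [0, 0.014, -0.0, 0.085, 0.0, -0.111, 0.0]   rows 7
```

Emit:
step_arm:
  targets: [0,0.007,0,0.034,0,-0.045,0,0,0.011,0,0.059,0,-0.078,0,0,0.014,0,0.085,0,-0.111,0,0,0.014,0,0.085,0,-0.111,0,0,0.014,0,0.085,0,-0.111,0]

```text
time: 10.12
tool_pos: [454.0, 91.4, 162.1]
tcp_rot: [3.141, -0.21, 2.269]
contact_force: [2.4, -1.9, -0.9]
grip_width: 25.6
finger_force: 29.8
```

Run:
```python
from h import *
st(-50)
# unload, pull out, then swing round to the far side
f=lambda s,rt:(0,*rock(-50,s,2,.5,rt))
plan([[(*f(15,69.5),2),(0,*tcp(-50,17,84,12),2),(0,*tcp(-50,20,110,40),3)]])
W=[(-95,20,115,70),(-140,20,115,75),(-185,22,115,70),(-230,28,110,38)]
plan([[(0,*tcp(*w),7)] for w in W])
for w in W: print(tcp(*w)[0])
```

```text
t 10.125 tip [ 7.128e+01 -1.000e-02  7.450e+00  1.203e+01 -4.999e+01] F [ 2.4 -1.9 -0.9] rise 2.22 near 4.54 far -0.10 lean 1.96 deg n 2201
CALL x2: [0, -0.01, -0.0, -0.051, 0.0, 0.066, 0.0]  x2: [0, 0.116, -0.0, -0.117, 0.0, 0.111, 0.0]  x3: [0, 0.413, 0.0, -0.396, 0.0, 0.177, 0.0]   rows 7
CALL x7: [0, -0.45, 1.539, -0.482, -0.341, 0.0, 0.94] !!!TOO FAR  rows 7
CALL x7: [0, -0.582, 1.538, -0.265, -0.342, 0.0, 0.94] !!!TOO FAR  rows 7
CALL x7: [0, -0.617, 1.525, -0.209, -0.358, 0.043, 0.934] !!!TOO FAR  rows 7
CALL x7: [0, -0.743, 1.443, -0.066, -0.423, 0.126, 0.906] !!!TOO FAR  rows 7
[588.96442106 169.96432459 239.36739842]
[736.68539457  93.06565311 244.36739842]
[784.81189125 -65.59360528 242.91469992]
[ 701.14630287 -203.0940776   221.11639121]
```

Emit:
step_arm:
  targets: [0,-0.01,0,-0.051,0,0.066,0,0,-0.01,0,-0.051,0,0.066,0,0,0.06,0,-0.085,0,0.09,0,0,0.116,0,-0.117,0,0.111,0,0,0.25,0,-0.24,0,0.15,0,0,0.413,0,-0.396,0,0.177,0,0,0.413,0,-0.396,0,0.177,0]

```text
time: 11.15
tool_pos: [433.3, 116.5, 210.2]
tcp_rot: [3.139, -0.348, 2.27]
contact_force: [1.0, 0.0, -0.7]
grip_width: 25.7
finger_force: 29.8
```

Run:
```python
from h import *
st(-50)
T=np.eye(4);T[:3,3],T[:3,:3]=tcp(-50,20,110,40);np.save("cmd.npy",T)
a=T[:3,3];b,Rb=tcp(-230,28,115,42);print(a,b)
c=[]
for f,th,s,z in((.15,-80,12,250),(.4,-125,12,262),(.62,-165,15,262),(.8,-200,20,245)):
    p=a+(b-a)*f;p[2]=z;c.append([(0,p,wedge_tool(np.radians(th),np.radians(s)),6)])
plan(c+[[(0,b,Rb,7)]])
```

```text
t 11.15 tip [110.29   0.57  41.    19.92 -49.91] F [ 1.   0.  -0.7] rise 2.14 near 4.34 far -0.05 lean 1.85 deg n 2198
[433.34828494 116.05517235 209.36739842] [ 704.36024092 -206.92429981  225.11639121]
CALL x6: [0, -0.455, 0.0, -0.598, -0.184, -0.174, 0.641]   rows 6
CALL x6: [0, -0.868, 0.527, -0.307, -0.208, 0.0, 0.979]   rows 6
CALL x6: [0, -0.235, 0.896, -0.05, -0.207, 0.064, 0.864]   rows 6
CALL x6: [0, 0.266, 0.688, 0.248, -0.234, 0.108, 0.742]   rows 6
CALL x7: [0, 0.618, 0.422, 0.436, -0.272, 0.173, 0.609]   rows 7
```

Emit:
step_arm:
  targets: [0,-0.455,0,-0.598,-0.184,-0.174,0.641,0,-0.455,0,-0.598,-0.184,-0.174,0.641,0,-0.455,0,-0.598,-0.184,-0.174,0.641,0,-0.455,0,-0.598,-0.184,-0.174,0.641,0,-0.455,0,-0.598,-0.184,-0.174,0.641]

```text
time: 11.92
tool_pos: [473.7, 67.6, 249.5]
tcp_rot: [-3.141, -0.21, 1.749]
contact_force: [0.9, 0.2, -1.0]
grip_width: 25.5
finger_force: 29.9
```

Emit:
step_arm:
  targets: [0,-0.868,0.527,-0.307,-0.208,0,0.979,0,-0.868,0.527,-0.307,-0.208,0,0.979,0,-0.868,0.527,-0.307,-0.208,0,0.979,0,-0.868,0.527,-0.307,-0.208,0,0.979,0,-0.868,0.527,-0.307,-0.208,0,0.979,0,-0.868,0.527,-0.307,-0.208,0,0.979]

```text
time: 12.68
tool_pos: [541.7, -13.0, 261.8]
tcp_rot: [3.141, -0.21, 0.964]
contact_force: [-0.0, -0.4, -1.4]
grip_width: 26.0
finger_force: 29.9
```

Emit:
step_arm:
  targets: [0,-0.235,0.896,-0.05,-0.207,0.064,0.864,0,-0.235,0.896,-0.05,-0.207,0.064,0.864,0,-0.235,0.896,-0.05,-0.207,0.064,0.864,0,-0.235,0.896,-0.05,-0.207,0.064,0.864,0,-0.235,0.896,-0.05,-0.207,0.064,0.864,0,-0.235,0.896,-0.05,-0.207,0.064,0.864]

```text
time: 13.42
tool_pos: [601.4, -84.2, 262.1]
tcp_rot: [3.141, -0.262, 0.266]
contact_force: [0.3, -0.8, -1.7]
grip_width: 25.7
finger_force: 29.9
```

Run:
```python
from h import *
o=bot.get_obs();print(tip(),o["joint_positions"],o["contact_force"],o["tool_pos"])
```

```text
[ -86.48   44.35  101.83   15.02 -164.76] [-0.33702692  0.36606295  1.48705367  0.16740492  1.0767676   0.90390199] [ 0.25170829 -0.77919151 -1.71138871] [601.38448583 -84.20971543 262.0781228 ]
```

Emit:
step_arm:
  targets: [0,0.266,0.688,0.248,-0.234,0.108,0.742,0,0.266,0.688,0.248,-0.234,0.108,0.742,0,0.266,0.688,0.248,-0.234,0.108,0.742,0,0.266,0.688,0.248,-0.234,0.108,0.742,0,0.266,0.688,0.248,-0.234,0.108,0.742]

```text
time: 14.05
tool_pos: [650.1, -142.1, 244.8]
tcp_rot: [3.141, -0.349, -0.346]
contact_force: [-0.4, -1.1, -1.9]
grip_width: 26.2
finger_force: 29.9
```

Emit:
step_arm:
  targets: [0,0.618,0.422,0.436,-0.272,0.173,0.609,0,0.618,0.422,0.436,-0.272,0.173,0.609,0,0.618,0.422,0.436,-0.272,0.173,0.609,0,0.618,0.422,0.436,-0.272,0.173,0.609,0,0.618,0.422,0.436,-0.272,0.173,0.609,0,0.618,0.422,0.436,-0.272,0.173,0.609,0,0.618,0.422,0.436,-0.272,0.173,0.609]

```text
time: 14.92
tool_pos: [704.1, -207.4, 225.7]
tcp_rot: [-3.142, -0.489, -0.872]
contact_force: [-0.2, 0.1, -0.9]
grip_width: 26.2
finger_force: 29.9
```

Run:
```python
from h import *
o=bot.get_obs();print(o["joint_positions"]);st(-50)
p,d=bot.capture("scene");c=p[90:330,150:470];cv2.imwrite("pics/s2.png",cv2.resize(c,None,fx=2.5,fy=2.5,interpolation=cv2.INTER_CUBIC))
i=bot.camera_info("scene");T=pose(o)
for y in(-12,12):
    q=np.r_[T[:3,3]-L*T[:3,0]+H*T[:3,2]+y*T[:3,1],1];g=i["camera_from_world"]@q
    u=np.array([g[0]/g[2]*i["fx"]+i["cx"],g[1]/g[2]*i["fy"]+i["cy"]]);print("tip px in crop",(u-[150,90])*2.5)
```

```text
[-0.28710745  0.57151784  1.32110734 -0.34838618  0.86214498  2.33176906]
t 14.925 tip [115.23   0.71  42.59  28.01 130.05] F [-0.2  0.1 -0.9] rise 2.12 near 4.26 far -0.01 lean 1.80 deg n 2197
tip px in crop [204.92705307 214.76181592]
tip px in crop [216.0986202  193.31740081]
```

View pics/s2.png

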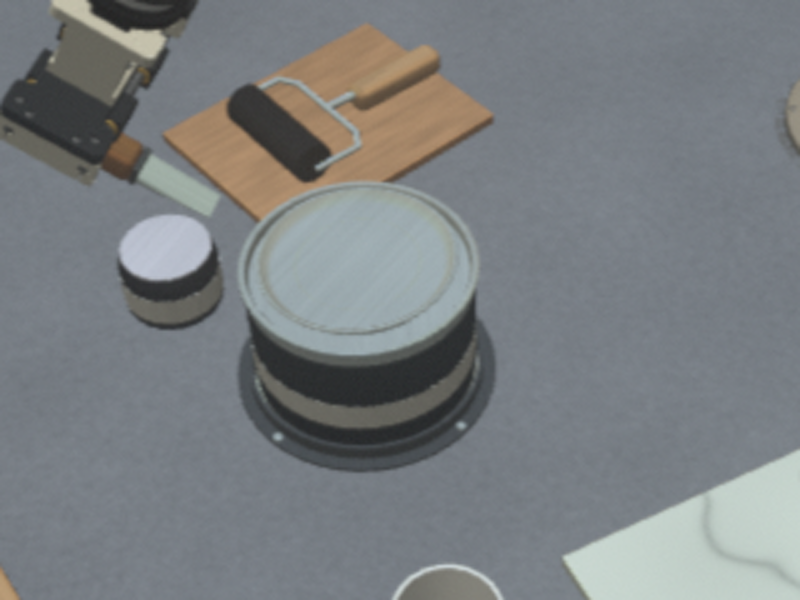

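The far-side crop shows the tip corners at about (213,217) and (219,194). They are roughly 2 mm further forward than predicted, which matches the early contact on the first bite. I'll repeat the same approach with that offset.

Run:
```python
from h import *
f=lambda r,dz=0.5:(0,*tcp(-230,30,r,0.9+dz+(r-69)*np.tan(np.pi/6)))
plan([[(*f(99),5)],[(*f(90),1),(*f(84),1),(*f(79),5)],[(*f(77),1),(*f(75),1),(*f(73),5)]])
```

```text
CALL x5: [0, -0.257, -0.001, 0.091, 0.0, 0.045, 0.0]   rows 5
CALL x1: [0, -0.104, 0.0, -0.0, 0.0, -0.0, 0.0]  x1: [0, -0.173, 0.0, -0.0, 0.0, -0.0, 0.0]  x5: [0, -0.231, 0.0, -0.0, 0.0, -0.0, 0.0]   rows 7
CALL x1: [0, -0.023, 0.0, -0.0, 0.0, -0.0, 0.0]  x1: [0, -0.046, 0.0, -0.0, 0.0, -0.0, 0.0]  x5: [0, -0.069, 0.0, -0.0, 0.0, -0.0, 0.0]   rows 7
```

Emit:
step_arm:
  targets: [0,-0.15,0,0.02,0,0.045,0,0,-0.257,-0.001,0.091,0,0.045,0,0,-0.257,-0.001,0.091,0,0.045,0,0,-0.257,-0.001,0.091,0,0.045,0,0,-0.257,-0.001,0.091,0,0.045,0]

```text
time: 15.75
tool_pos: [692.9, -193.3, 205.8]
tcp_rot: [-3.141, -0.525, -0.873]
contact_force: [-0.4, 0.6, -0.8]
grip_width: 25.9
finger_force: 29.9
```

Emit:
step_arm:
  targets: [0,-0.05,0,0,0,0,0,0,-0.104,0,0,0,0,0,0,-0.15,0,0,0,0,0,0,-0.19,0,0,0,0,0,0,-0.231,0,0,0,0,0,0,-0.231,0,0,0,0,0,0,-0.231,0,0,0,0,0]

```text
time: 16.62
tool_pos: [679.7, -177.6, 193.7]
tcp_rot: [-3.141, -0.524, -0.873]
contact_force: [0.1, 0.3, -1.5]
grip_width: 25.6
finger_force: 29.9
```

```bash
python3 -c "
from h import *
st(-50)"
```

```text
t 16.625 tip [7.9170e+01 2.0000e-02 7.3200e+00 3.0040e+01 1.3001e+02] F [ 0.1  0.3 -1.5] rise 2.12 near 4.31 far -0.07 lean 1.85 deg n 2184
```

Emit:
step_arm:
  targets: [0,-0.023,0,0,0,0,0,0,-0.046,0,0,0,0,0,0,-0.069,0,0,0,0,0,0,-0.069,0,0,0,0,0,0,-0.069,0,0,0,0,0]

```text
time: 17.4
tool_pos: [676.0, -173.0, 190.4]
tcp_rot: [-3.141, -0.525, -0.873]
contact_force: [2.0, -1.5, -0.2]
grip_width: 26.0
finger_force: 29.9
```

```bash
python3 -c "
from h import *
st(-50)"
```

```text
t 17.4 tip [ 7.329e+01 -4.000e-02  3.980e+00  3.006e+01  1.300e+02] F [ 2.  -1.5 -0.2] rise 2.14 near 4.31 far -0.03 lean 1.83 deg n 2191
```

Emit:
step_arm:
  targets: [0,-0.008,0,0,0,0,0,0,-0.016,0,0,0,0,0,0,-0.016,0,0,0,0,0,0,-0.016,0,0,0,0,0]

```text
time: 18.05
tool_pos: [675.2, -172.1, 189.8]
tcp_rot: [-3.141, -0.525, -0.873]
contact_force: [3.8, -4.3, 2.2]
grip_width: 26.3
finger_force: 29.9
```

```bash
python3 -c "
from h import *
T=cmd();T[:3,3]+=T[:3,:3]@[-1.6,0,0];np.save('cmd.npy',T)
st(-50);print(bot.get_obs()['moment'])"
```

```text
t 18.05 tip [ 7.209e+01 -7.000e-02  3.300e+00  3.008e+01  1.300e+02] F [ 3.8 -4.3  2.2] rise 2.10 near 4.29 far -0.08 lean 1.85 deg n 2203
[-0.50477298 -0.25563659  0.05420955]
```

Run:
```python
from h import *
f=lambda s:(0,*rock(-230,s,3.7,.5))
plan([[(*f(s),1) for s in (28,25,22,19,16,13)]+[(*f(12),3)]])
```

```text
CALL x1: [0, 0.012, 0.0, 0.055, 0.0, -0.045, 0.0]  x1: [0, 0.022, 0.0, 0.106, 0.0, -0.111, 0.0]  x1: [0, 0.029, 0.0, 0.157, 0.0, -0.178, 0.0]  x1: [0, 0.033, 0.0, 0.209, 0.0, -0.245, 0.0]  x1: [0, 0.033, 0.0, 0.261, 0.0, -0.311, 0.0]  x1: [0, 0.03, 0.0, 0.312, 0.0, -0.378, 0.0]  x3: [0, 0.028, 0.0, 0.33, 0.0, -0.4, 0.0]   rows 9
```

Emit:
step_arm:
  targets: [0,0.012,0,0.055,0,-0.045,0,0,0.022,0,0.106,0,-0.111,0,0,0.029,0,0.157,0,-0.178,0,0,0.033,0,0.209,0,-0.245,0,0,0.033,0,0.261,0,-0.311,0,0,0.03,0,0.312,0,-0.378,0,0,0.028,0,0.33,0,-0.4,0,0,0.028,0,0.33,0,-0.4,0,0,0.028,0,0.33,0,-0.4,0]

```text
time: 19.32
tool_pos: [686.1, -185.3, 161.4]
tcp_rot: [3.14, -0.208, -0.872]
contact_force: [-3.5, 2.9, 0.5]
grip_width: 25.5
finger_force: 29.9
```

Run:
```python
from h import *
st(-50)
f=lambda s:(0,*rock(-230,s,3.7,.5))
plan([[(*f(s),1) for s in (10,8,7)]+[(*f(6),4)]])
```

```text
t 19.325 tip [ 71.48   0.31   6.99  11.9  130.05] F [-3.5  2.9  0.5] rise 4.01 near 3.18 far 4.84 lean 0.72 deg n 2245
CALL x1: [0, 0.006, 0.0, 0.033, 0.0, -0.045, 0.0]  x1: [0, 0.011, 0.0, 0.067, 0.001, -0.089, 0.0]  x1: [0, 0.013, 0.0, 0.084, 0.001, -0.111, 0.0]  x4: [0, 0.015, 0.0, 0.101, 0.001, -0.134, 0.0]   rows 7
```

Emit:
step_arm:
  targets: [0,0.006,0,0.033,0,-0.045,0,0,0.011,0,0.067,0,-0.089,0,0,0.013,0,0.084,0,-0.111,0,0,0.015,0,0.101,0,-0.134,0,0,0.015,0,0.101,0,-0.134,0,0,0.015,0,0.101,0,-0.134,0]

```text
time: 20.23
tool_pos: [689.2, -189.0, 152.5]
tcp_rot: [3.141, -0.105, -0.872]
contact_force: [-3.2, 3.7, -2.9]
grip_width: 25.8
finger_force: 29.9
```

Run:
```python
from h import *
st(-50)
```

```text
t 20.225 tip [7.2860e+01 1.0000e-01 9.5300e+00 6.0000e+00 1.3002e+02] F [-3.2  3.7 -2.9] rise 4.53 near 2.93 far 6.14 lean 1.36 deg n 2242
```

Run:
```python
from h import *
f=lambda s:(0,*rock(-230,s,3.7,.5))
plan([[(*f(5),1),(*f(4),1),(*f(3),1),(*f(2),3)]])
```

```text
CALL x1: [0, 0.003, 0.0, 0.017, -0.0, -0.022, 0.0]  x1: [0, 0.005, 0.0, 0.034, -0.0, -0.044, 0.0]  x1: [0, 0.008, 0.0, 0.051, -0.0, -0.066, 0.0]  x3: [0, 0.009, 0.0, 0.067, -0.0, -0.088, 0.0]   rows 6
```

Emit:
step_arm:
  targets: [0,0.003,0,0.017,0,-0.022,0,0,0.005,0,0.034,0,-0.044,0,0,0.008,0,0.051,0,-0.066,0,0,0.009,0,0.067,0,-0.088,0,0,0.009,0,0.067,0,-0.088,0,0,0.009,0,0.067,0,-0.088,0]

```text
time: 21.12
tool_pos: [690.9, -191.2, 146.4]
tcp_rot: [-3.141, -0.038, -0.873]
contact_force: [-1.6, 0.1, -3.6]
grip_width: 25.9
finger_force: 29.9
```

Run:
```python
from h import *
st(-50)
plan([[(0,*rock(-230,6,3.7,.5),2),(0,*tcp(-230,9,89,15),2),(0,*tcp(-230,18,115,50),4)]])
a=cmd()[:3,3];b,Rb=tcp(-50,22,112,45);c=[]
for f,th,s,z in((.2,-198,18,248),(.4,-163,15,262),(.62,-120,12,262),(.83,-82,12,250)):
    p=a+(b-a)*f;p[2]=z;c.append([(0,p,wedge_tool(np.radians(th),np.radians(s)),6)])
plan(c+[[(0,b,Rb,6)]])
```

```text
t 21.125 tip [ 74.01   0.14  11.02   2.17 129.99] F [-1.6  0.1 -3.6] rise 4.99 near 2.87 far 7.11 lean 1.79 deg n 2251
CALL x2: [0, -0.014, 0.0, -0.066, -0.0, 0.088, 0.0]  x2: [0, 0.134, 0.0, -0.174, -0.0, 0.155, 0.0]  x4: [0, 0.345, -0.0, -0.687, -0.0, 0.355, 0.0]   rows 8
CALL x6: [0, -0.722, -0.0, -0.573, 0.219, -0.0, -0.676]   rows 6
CALL x6: [0, -0.654, -0.458, -0.36, 0.221, -0.065, -0.746]   rows 6
CALL x6: [0, -0.358, -0.875, -0.096, 0.223, -0.063, -0.929]   rows 6
CALL x6: [0, 0.278, -0.853, 0.182, 0.176, -0.0, -0.826]   rows 6
CALL x6: [0, 0.542, -0.389, 0.444, 0.208, 0.216, -0.681]   rows 6
```

Emit:
step_arm:
  targets: [0,-0.014,0,-0.066,0,0.088,0,0,-0.014,0,-0.066,0,0.088,0,0,0.06,0,-0.12,0,0.12,0,0,0.134,0,-0.174,0,0.155,0,0,0.24,0,-0.43,0,0.25,0,0,0.345,0,-0.687,0,0.355,0,0,0.345,0,-0.687,0,0.355,0]

```text
time: 22.15
tool_pos: [711.9, -215.1, 218.8]
tcp_rot: [-3.139, -0.319, -0.873]
contact_force: [0.5, 0.3, -1.0]
grip_width: 25.6
finger_force: 29.9
```

Emit:
step_arm:
  targets: [0,-0.722,0,-0.573,0.219,0,-0.676,0,-0.722,0,-0.573,0.219,0,-0.676,0,-0.722,0,-0.573,0.219,0,-0.676,0,-0.722,0,-0.573,0.219,0,-0.676,0,-0.722,0,-0.573,0.219,0,-0.676]

```text
time: 22.78
tool_pos: [655.4, -149.1, 247.1]
tcp_rot: [-3.141, -0.312, -0.319]
contact_force: [0.5, 0.1, -1.7]
grip_width: 26.1
finger_force: 29.9
```

Emit:
step_arm:
  targets: [0,-0.654,-0.458,-0.36,0.221,-0.065,-0.746,0,-0.654,-0.458,-0.36,0.221,-0.065,-0.746,0,-0.654,-0.458,-0.36,0.221,-0.065,-0.746,0,-0.654,-0.458,-0.36,0.221,-0.065,-0.746,0,-0.654,-0.458,-0.36,0.221,-0.065,-0.746]

```text
time: 23.4
tool_pos: [600.1, -82.7, 261.4]
tcp_rot: [-3.141, -0.26, 0.293]
contact_force: [-0.7, 1.0, 0.1]
grip_width: 25.7
finger_force: 29.9
```

Emit:
step_arm:
  targets: [0,-0.358,-0.875,-0.096,0.223,-0.063,-0.929,0,-0.358,-0.875,-0.096,0.223,-0.063,-0.929,0,-0.358,-0.875,-0.096,0.223,-0.063,-0.929,0,-0.358,-0.875,-0.096,0.223,-0.063,-0.929,0,-0.358,-0.875,-0.096,0.223,-0.063,-0.929,0,-0.358,-0.875,-0.096,0.223,-0.063,-0.929]

```text
time: 24.15
tool_pos: [538.8, -9.5, 261.7]
tcp_rot: [-3.141, -0.209, 1.042]
contact_force: [-0.2, -0.2, -1.2]
grip_width: 25.8
finger_force: 29.9
```

Emit:
step_arm:
  targets: [0,0.278,-0.853,0.182,0.176,0,-0.826,0,0.278,-0.853,0.182,0.176,0,-0.826,0,0.278,-0.853,0.182,0.176,0,-0.826,0,0.278,-0.853,0.182,0.176,0,-0.826,0,0.278,-0.853,0.182,0.176,0,-0.826]

```text
time: 24.78
tool_pos: [480.5, 60.0, 250.0]
tcp_rot: [-3.141, -0.209, 1.707]
contact_force: [0.8, -0.9, -1.6]
grip_width: 25.7
finger_force: 29.9
```

Emit:
step_arm:
  targets: [0,0.542,-0.389,0.444,0.208,0.216,-0.681,0,0.542,-0.389,0.444,0.208,0.216,-0.681,0,0.542,-0.389,0.444,0.208,0.216,-0.681,0,0.542,-0.389,0.444,0.208,0.216,-0.681,0,0.542,-0.389,0.444,0.208,0.216,-0.681,0,0.542,-0.389,0.444,0.208,0.216,-0.681]

```text
time: 25.52
tool_pos: [433.2, 116.0, 218.1]
tcp_rot: [-3.141, -0.383, 2.266]
contact_force: [-0.4, -0.0, -0.5]
grip_width: 25.9
finger_force: 29.9
```

Run:
```python
from h import *
o=bot.get_obs();st(-50);print(cmd()[:3,3],o["tool_pos"])
p,d=bot.capture("scene");c=p[90:330,190:510];cv2.imwrite("pics/s3.png",cv2.resize(c,None,fx=2.5,fy=2.5,interpolation=cv2.INTER_CUBIC))
i=bot.camera_info("scene");T=pose(o)
for y in(-12,12):
    q=np.r_[T[:3,3]-L*T[:3,0]+H*T[:3,2]+y*T[:3,1],1];g=i["camera_from_world"]@q
    u=np.array([g[0]/g[2]*i["fx"]+i["cx"],g[1]/g[2]*i["fy"]+i["cy"]]);print("tip px in crop",(u-[190,90])*2.5)
```

```text
t 25.525 tip [111.95  -0.9   45.32  21.92 -50.19] F [-0.4 -0.  -0.5] rise 5.01 near 2.87 far 7.15 lean 1.80 deg n 2254
[433.30397062 116.07936274 217.88883433] [433.1699036  116.00360572 218.10278235]
tip px in crop [407.17385584 242.5144636 ]
tip px in crop [399.4282861 265.4762014]
```

View pics/s3.png

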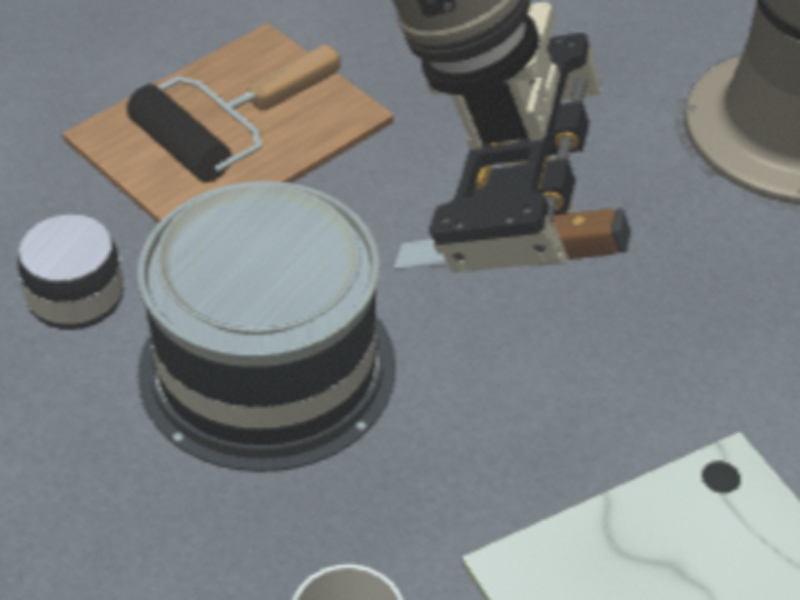

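Run:
```python
from h import *
p0,Rm=rock(-50,23,2,.5)
def f(e): return (0,p0+Rm[:,0]*e,Rm)   # e mm back along the blade
plan([[(*f(32),5)],[(*f(20),1),(*f(14),1),(*f(9),1),(*f(4),4)],[(*f(2),1),(*f(0),1),(*f(-1.5),4)]])
```

```text
CALL x5: [0, -0.215, 0.0, 0.204, -0.0, 0.022, -0.0]   rows 5
CALL x1: [0, -0.12, 0.0, -0.0, -0.0, 0.0, -0.0]  x1: [0, -0.18, 0.0, -0.0, -0.0, 0.0, -0.0]  x1: [0, -0.23, 0.0, -0.0, -0.0, 0.0, -0.0]  x4: [0, -0.28, 0.0, -0.0, -0.0, 0.0, -0.0]   rows 7
CALL x1: [0, -0.02, 0.0, -0.0, -0.0, 0.0, -0.0]  x1: [0, -0.04, 0.0, -0.0, -0.0, 0.0, -0.0]  x4: [0, -0.055, 0.0, -0.0, -0.0, 0.0, -0.0]   rows 6
```

Emit:
step_arm:
  targets: [0,-0.1,0,0.1,0,0.022,0,0,-0.215,0,0.204,0,0.022,0,0,-0.215,0,0.204,0,0.022,0,0,-0.215,0,0.204,0,0.022,0]

```text
time: 26.22
tool_pos: [441.2, 106.6, 190.7]
tcp_rot: [-3.141, -0.402, 2.268]
contact_force: [0.2, 0.4, -1.1]
grip_width: 25.6
finger_force: 29.9
```

Emit:
step_arm:
  targets: [0,-0.06,0,0,0,0,0,0,-0.12,0,0,0,0,0,0,-0.18,0,0,0,0,0,0,-0.23,0,0,0,0,0,0,-0.28,0,0,0,0,0,0,-0.28,0,0,0,0,0,0,-0.28,0,0,0,0,0]

```text
time: 27.1
tool_pos: [457.9, 86.8, 180.1]
tcp_rot: [-3.141, -0.4, 2.269]
contact_force: [-0.5, -1.6, 0.1]
grip_width: 25.9
finger_force: 29.9
```

Emit:
step_arm:
  targets: [0,-0.02,0,0,0,0,0,0,-0.04,0,0,0,0,0,0,-0.055,0,0,0,0,0,0,-0.055,0,0,0,0,0,0,-0.055,0,0,0,0,0]

```text
time: 27.72
tool_pos: [460.3, 84.0, 178.2]
tcp_rot: [-3.141, -0.403, 2.269]
contact_force: [-2.0, 4.4, 5.2]
grip_width: 25.8
finger_force: 30.0
```

Run:
```python
from h import *
st(-50)
```

```text
t 27.725 tip [ 7.118e+01  3.000e-02  3.380e+00  2.312e+01 -4.999e+01] F [-2.   4.4  5.2] rise 4.94 near 2.75 far 7.13 lean 1.84 deg n 2254
```

Run:
```python
from h import *
f=lambda s:(0,*rock(-50,s,2.4,.5))
plan([[(*f(s),1) for s in (21,18,15,12,10)]+[(*f(8),4)],[(*f(6.5),1),(*f(5),1),(*f(4),4)]])
```

```text
CALL x1: [0, 0.027, 0.0, 0.035, -0.0, -0.044, -0.0]  x1: [0, 0.035, 0.0, 0.086, -0.0, -0.111, -0.0]  x1: [0, 0.041, 0.0, 0.138, -0.0, -0.178, -0.0]  x1: [0, 0.043, 0.0, 0.189, -0.0, -0.244, -0.0]  x1: [0, 0.043, 0.0, 0.223, -0.0, -0.289, -0.0]  x4: [0, 0.041, 0.0, 0.258, -0.0, -0.333, -0.0]   rows 9
CALL x1: [0, 0.004, 0.0, 0.025, -0.0, -0.034, -0.0]  x1: [0, 0.008, 0.0, 0.05, -0.0, -0.067, -0.0]  x4: [0, 0.01, 0.0, 0.067, -0.0, -0.089, -0.0]   rows 6
```

Emit:
step_arm:
  targets: [0,0.027,0,0.035,0,-0.044,0,0,0.035,0,0.086,0,-0.111,0,0,0.041,0,0.138,0,-0.178,0,0,0.043,0,0.189,0,-0.244,0,0,0.043,0,0.223,0,-0.289,0,0,0.041,0,0.258,0,-0.333,0,0,0.041,0,0.258,0,-0.333,0,0,0.041,0,0.258,0,-0.333,0]

```text
time: 28.88
tool_pos: [451.8, 93.8, 155.6]
tcp_rot: [-3.141, -0.141, 2.269]
contact_force: [0.5, 0.0, -1.3]
grip_width: 25.5
finger_force: 30.0
```

Run:
```python
from h import *
st(-50)
```

```text
t 28.875 tip [ 72.03  -0.23   8.67   8.05 -50.02] F [ 0.5  0.  -1.3] rise 6.34 near 5.93 far 6.75 lean 0.37 deg n 2202
```

Emit:
step_arm:
  targets: [0,0.004,0,0.025,0,-0.034,0,0,0.008,0,0.05,0,-0.067,0,0,0.008,0,0.05,0,-0.067,0,0,0.008,0,0.05,0,-0.067,0]

```text
time: 29.52
tool_pos: [451.0, 94.8, 150.8]
tcp_rot: [-3.141, -0.087, 2.269]
contact_force: [0.4, 0.0, -3.7]
grip_width: 25.8
finger_force: 30.0
```

Run:
```python
from h import *
st(-50)
T=np.eye(4);T[:3,3],T[:3,:3]=rock(-50,5,2.4,.5);np.save("cmd.npy",T)
plan([[(0,*rock(-50,8,2.4,.7),2),(0,*tcp(-50,10,89,15),2),(0,*tcp(-50,14,115,48),4)]])
a=cmd()[:3,3];b=np.array([424,318,130.]);c=[]
for f,th,s in((.4,-15,6),(.75,3.1,0)):
    p=a+(b-a)*f;p[2]=200;c.append([(0,p,wedge_tool(np.radians(th),np.radians(s)),5)])
print(a);plan(c+[[(0,b,wedge_tool(.054,0),5)],[(0,b-[0,0,70],wedge_tool(.054,0),5)]])
```

```text
t 29.525 tip [ 71.85  -0.18   9.83   5.   -50.01] F [ 0.4  0.  -3.7] rise 6.62 near 6.68 far 6.56 lean 0.17 deg n 2224
CALL x2: [0, -0.011, 0.0, -0.052, -0.0, 0.067, 0.0]  x2: [0, 0.158, -0.0, -0.136, -0.0, 0.111, -0.0]  x4: [0, 0.425, -0.0, -0.52, 0.0, 0.2, 0.0]   rows 8
[426.86786395 123.77823735 206.33769678]
CALL x5: [0, 0.569, 0.491, 0.207, 0.135, -0.172, -0.767]   rows 5
CALL x5: [0, 0.185, 0.654, 0.02, 0.021, -0.132, -0.401]   rows 5
CALL x5: [0, -0.019, 0.485, 0.7, 0.0, -0.0, -0.0]   rows 5
CALL x5: [0, -0.0, -0.0, 0.7, 0.0, -0.0, -0.0]   rows 5
```

The lid stands 6.6 mm up and is level to 0.2°. I'll withdraw and carry the wedge to the slab.

Emit:
step_arm:
  targets: [0,-0.011,0,-0.052,0,0.067,0,0,-0.011,0,-0.052,0,0.067,0,0,0.07,0,-0.09,0,0.09,0,0,0.158,0,-0.136,0,0.111,0,0,0.29,0,-0.33,0,0.15,0,0,0.425,0,-0.52,0,0.2,0,0,0.425,0,-0.52,0,0.2,0]

```text
time: 30.55
tool_pos: [427.3, 124.1, 207.5]
tcp_rot: [3.14, -0.242, 2.27]
contact_force: [0.7, -0.5, -1.8]
grip_width: 25.8
finger_force: 30.0
```

Emit:
step_arm:
  targets: [0,0.569,0.491,0.207,0.135,-0.172,-0.767,0,0.569,0.491,0.207,0.135,-0.172,-0.767,0,0.569,0.491,0.207,0.135,-0.172,-0.767,0,0.569,0.491,0.207,0.135,-0.172,-0.767,0,0.569,0.491,0.207,0.135,-0.172,-0.767]

```text
time: 31.18
tool_pos: [425.3, 201.7, 199.4]
tcp_rot: [-3.141, -0.105, 2.88]
contact_force: [0.8, 0.4, -1.1]
grip_width: 25.6
finger_force: 30.0
```

Emit:
step_arm:
  targets: [0,0.185,0.654,0.02,0.021,-0.132,-0.401,0,0.185,0.654,0.02,0.021,-0.132,-0.401,0,0.185,0.654,0.02,0.021,-0.132,-0.401,0,0.185,0.654,0.02,0.021,-0.132,-0.401,0,0.185,0.654,0.02,0.021,-0.132,-0.401]

```text
time: 31.8
tool_pos: [425.1, 268.7, 199.8]
tcp_rot: [-3.141, -0.001, -3.091]
contact_force: [0.8, 1.2, -2.3]
grip_width: 25.9
finger_force: 30.0
```

Emit:
step_arm:
  targets: [0,-0.019,0.485,0.4,0,0,0,0,-0.019,0.485,0.7,0,0,0,0,-0.019,0.485,0.7,0,0,0,0,-0.019,0.485,0.7,0,0,0]

```text
time: 32.3
tool_pos: [424.9, 317.6, 130.9]
tcp_rot: [3.141, 0.001, -3.09]
contact_force: [-0.7, -0.5, -2.2]
grip_width: 25.7
finger_force: 30.0
```

Emit:
step_arm:
  targets: [0,0,0,0.3,0,0,0,0,0,0,0.5,0,0,0,0,0,0,0.65,0,0,0,0,0,0,0.7,0,0,0,0,0,0,0.7,0,0,0]

```text
time: 32.92
tool_pos: [424.4, 318.0, 60.4]
tcp_rot: [3.142, 0.0, -3.088]
contact_force: [-0.2, 1.7, -1.0]
grip_width: 25.9
finger_force: 30.0
```

Run:
```python
from h import *
st(-50);o=bot.get_obs();print(o["tool_pos"],o["tcp_rot"])
p,d=bot.capture("scene");c=p[200:440,320:640];cv2.imwrite("pics/s4.png",cv2.resize(c,None,fx=2.5,fy=2.5))
```

```text
t 32.925 tip [ 1.101e+01  3.720e+02 -7.060e+01 -2.000e-02  3.050e+00] F [-0.2  1.7 -1. ] rise 6.59 near 6.61 far 6.58 lean 0.11 deg n 2206
[424.42697746 318.15362142  60.61979858] [ 3.14130492e+00  1.00200790e-03 -3.08810224e+00]
```

View pics/s4.png

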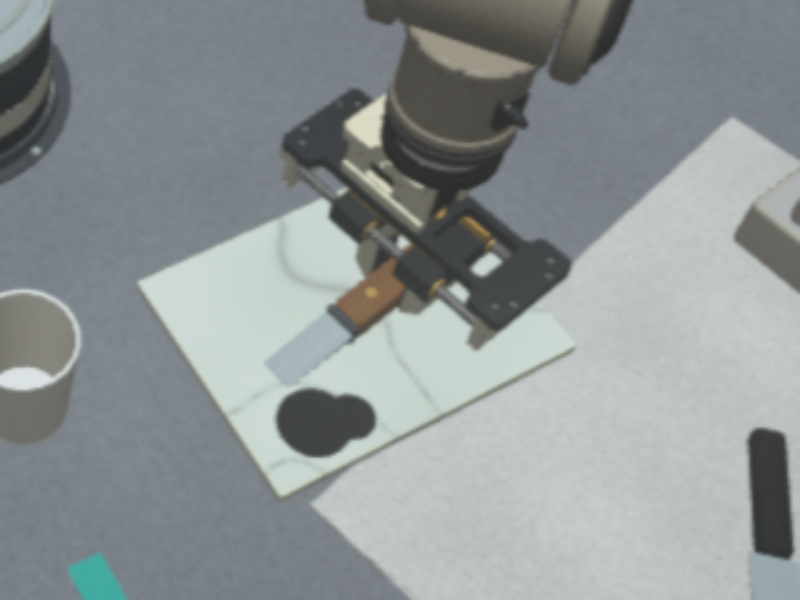

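The wedge is level over the slab, with its tip at crop position (280,375), and the lid is unchanged. I'll lower it gently.

Emit:
step_arm:
  targets: [0,0,0,0.06,0,0,0,0,0,0,0.11,0,0,0,0,0,0,0.15,0,0,0,0,0,0,0.18,0,0,0,0,0,0,0.19,0,0,0,0,0,0,0.19,0,0,0]

```text
time: 33.88
tool_pos: [424.0, 317.9, 41.0]
tcp_rot: [-3.141, -0.0, -3.088]
contact_force: [-0.5, -1.4, 1.1]
grip_width: 25.8
finger_force: 30.0
```

Emit:
step_arm:
  targets: [0.6,0,0,0,0,0,0,0.6,0,0,0,0,0,0,0.6,0,0,0,0,0,0,0.6,0,0,0,0,0,0,0.6,0,0,0,0,0,0,0.6,0,0,-0.2,0,0,0,0.6,0,0,-0.6,0,0,0,0.6,0,0,-1,0,0,0,0.6,0,0,-1,0,0,0]

```text
time: 35.0
tool_pos: [425.6, 318.9, 143.9]
tcp_rot: [3.139, 0.006, -3.088]
contact_force: [0.8, -0.5, -0.3]
grip_width: 55.2
finger_force: 0.0
```

Run:
```python
from h import *
st(-50)
o=bot.get_obs();T=pose(o);p,d=bot.capture("wrist");cv2.imwrite("pics/w9.png",p)
W=cloud("wrist",d,T);m=(d>0)&(W[...,2]>28)&(W[...,2]<60)&(abs(W[...,1]-318)<30);q=W[m];print(o["grip_width"],q.mean(0),q.min(0),q.max(0),np.median(q[:,2]))
```

```text
t 35.0 tip [ 9.5100e+00  3.7291e+02  1.3580e+01 -3.3000e-01  3.0700e+00] F [ 0.8 -0.5 -0.3] rise 6.60 near 6.63 far 6.57 lean 0.04 deg n 2217
54.93019646868317 [427.09227216 316.74405301  36.75252431] [371.77944195 301.71070893  28.00098943] [531.41917277 333.86109916  40.96852201] 37.76808556232041
```

View pics/w9.png

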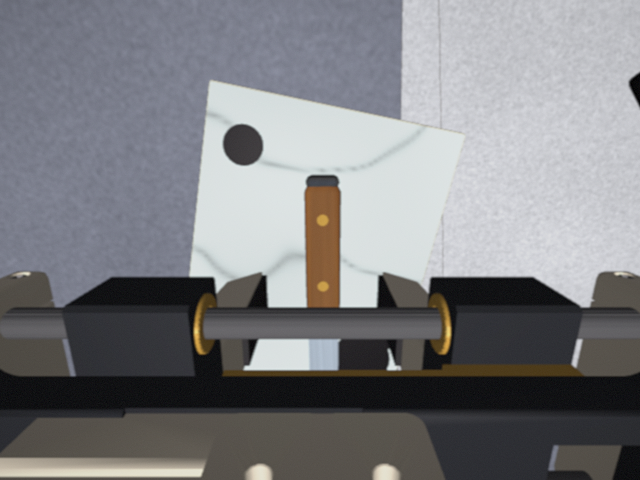

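The wrist view shows the wedge flat on the slab, with the handle tail at (322,180). The handle's top measures 37.8 mm, the same as at the start, and the gripper is clear.

```bash
python3 -c "
from plant import bot
print(bot.close_job())"
```

```text
the job is handed in; nothing more can be done
None
```

The job is handed in: by my last camera fit the lid stands about 6.6 mm above its seat, level to about 0.1°, and the wedge lies flat on the ink slab with the gripper clear; no verdict was returned.

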